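# Clear the lens turntable's flange and offer up its cover plate

## Task

Take the blue headband off the turntable's mounting flange and hang it over the steel bar, one arm on each side. Then pick up the steel cover plate by its red rib and hold it level and still about 10 mm above the flange, not touching it, with its two holes centred over the two threaded holes so that the screws can be started. Finish while still holding the plate there, and leave the other things on the table where they are.

Things in the scene. Friction and masses are not known exactly. Their poses are not given: they have to be found in the camera images.
- headband: rigid blue arch, 26 mm wide (its x), 174 mm span (y), about 0.16 kg, z up. Origin: centre of the crown's underside (flat 30 mm either way along y, 8 mm thick; pads reach 82 mm below). On the crown a black grip block 32 (x) by 14 (y) mm, top 42 mm above the origin: pinch across y, fingertips above the crown. Starts resting astride the flange, its x along flange x within 5 degrees
- pad_left (a point): centre of the headband's temple pad at its +y end (80 mm along y, 62 mm below the band's origin); pad 40 mm across, 14 mm thick
- pad_right (a point): centre of the temple pad at the -y end
- rail: fixed steel hanging stand: a horizontal round bar 12 mm thick and 180 mm long along its y, on a post at each end (172 mm apart, 44 mm feet). Origin on the table under the middle of the bar
- bar_mid (a point): middle of the bar, on its top line, 166 mm above the table; y runs along the bar, x across it
- turntable_foot: foot of the aluminium turntable, origin on the table on its axis. Its disc (250 mm across, top 35 mm high) has four upright 38 mm lenses on the diagonals (tops 72 mm high, 103 mm off the axis) and a central column with an oblong brass flange. The disc is stiff (0.25 N m) but a hard knock turns it, by 0.3 rad at most
- flange_top (a point): centre of the top face of the mounting flange, 130 mm above the table; flange 110 mm (x) by 44 mm (y), 12 mm thick, turning with the disc
- thread_a (a point): mouth of one threaded hole (6 mm) in the flange top, 38 mm from its centre along +x
- thread_b (a point): mouth of the other threaded hole, 38 mm along -x
- cover: steel cover plate 110 (x) by 44 (y) by 4 mm, about 0.15 kg, flat on the table; origin: centre of its underside, z up. Red grip rib on its middle, 34 (x) by 14 (y) mm, top 38 mm above the underside: pinch across y, fingertips just above the plate. A 14 mm clear hole near each end; symmetrical, so either hole may go over either thread
- hole_a (a point): centre of the cover's hole at its +x end, on the underside, 38 mm from the origin
- hole_b (a point): centre of the hole at its -x end, on the underside
- occluder: bone-coloured plastic occluder paddle, about 190 x 64 x 6 mm, lying flat; origin under it, near its middle. Leave alone
- lens_measure: round brass lens measure with a white dial, 54 mm across, 14 mm high; origin under the dial's centre. Leave alone
- retinoscopy_rack: retinoscopy lens rack: dark bar with six small lenses and a walnut handle, 295 mm long, 36 mm wide, 16 mm high; origin under it near the middle of its length. Leave alone
- pen_torch: steel pen torch, 132 mm long, 17 mm high; origin under it, near its middle. Leave alone
- spectacle_case: green spectacle case, 160 x 62 x 36 mm; origin under its centre. Leave alone
- screw_tin: small open brass tin with screws, 64 mm across, 24 mm high; origin under its centre. Leave alone
Not all that is in view belongs to the job. Of the things that look like the cover, the largest one is meant.

How it is judged:
By the outcome, as a careful person would: the job done as asked, in the order asked, and still so for the second after the job is handed in, while the arm keeps its last pose, push and grip.
It also fails if it takes over 64 s, if anything falls off the work surface, if the arm or the gripper's body presses on something with over 40 N, if the wrist force passes 120 N, or if a joint passes its speed limit or range.

## Robot

A 6-joint arm with a two-finger parallel gripper is mounted at the origin on the work surface. World frame = base frame: x ahead of the robot, y to its left, z up, the work surface at z = 0. Lengths are in m, angles in rad, forces in N, time in s.
With the tool pointing down it reaches from about 0.375 to 0.9 m from the base axis. Payload 3.1 kg.
Tool frame: the origin (TCP) lies between the finger pads; the fingertips stand manip.finger_overhang ahead of it and the grasp point (between the pads) lies 5 mm behind it (manip.finger_overhang is the distance from the TCP to the fingertips, in m); z points along the fingers, y is the line along which they close (so a half turn about z gives the same grasp; the last joint's range is limited). The gripper opens to 85 mm and grips with 20 to 120 N. Pads are 22 mm wide; open, the fingers measure 114 mm over their backs; the gripper's body (76 mm by 85 mm) begins 54 mm behind the grasp point. The pads swing forward as they close: fully open they stand 13 mm farther back than shut.
Start: joints at [1.159, 0.527, 1.433, -0, 1.181, -0.178], TCP at [0.144, 0.608, 0.245] pointing down, gripper open.
Joint ranges: [-3.08, 3.08], [-0.75, 2.2], [0.22, 2.44], [-1.43, 4.57], [0, 2.65], [-2.85, 2.85]. Speed limits (rad/s): [2.79, 2.79, 3.14, 3.14, 3.14, 3.14].

## Interface

Orientations are given as a unit quaternion [x, y, z, w].
In Python, from station import manip gives the robot as it stands.
- The arm moves only by the tool drive_tool, never from a script. Its argument "plan" is a list of rows, each a list of 7 numbers: the shift along the tool's x, y, z in m, then the turn, a rotation vector about the tool's x, y, z in degrees, then the opening, from -1 (shut) to 1 (fully open). In form: [[x, y, z, wx, wy, wz, gripper], ...]. A call has 1 to 10 rows; each row shifts and turns the commanded pose from where the row before left it, along the tool's axes as they then stand; what a row does not reach is not made up. A row lasts 1/10 s, in which the tool goes at most 50 mm and 8.59 degrees, less where a joint would pass 70% of its speed; a pose out of reach is approached as far as the arm can. A call is refused whole if a number of a shift passes 0.05 or a number of a turn 8.59, either way. A call with a gripper value outside its range is refused whole. The fingers move at their own pace and stop on an object; "newtons" is the grip in N (left out, the last holds). Time passes only in rows, so rows that do not move let the fingers close. It gives the time, the measured TCP pose, the force, the opening and the grip force at its end, in the units of the state.
- manip.sense(): the state, without advancing time (a new reading comes with each control period).
- manip.snapshot(name): name is "scene" or "top"; returns a dict with "image" (420x560x3 uint8, red, green, blue), "z_map" (420x560 float32, m along the optical axis (not along the pixel's ray), 0 where there is no reading), "fov_y" (degrees; the focal length in pixels is half the picture's height over the tangent of half this angle, whatever the lens; pixels are square), "cx", "cy" (the principal point, pixels), "k1" (the pictures are not rectified: a ray, as slopes to the right and down, at radius r is drawn at 1 + k1 r^2 times it, then the intrinsics apply), "extrinsics" (4x4, takes a point from camera to world coordinates). Camera axes: x right, y up, looking along -z (the intrinsics and any distortion apply to the point x, -y, -z); pixel columns grow to the right and rows downward; lengths in m; the calibration is good to about 2 mm. A picture is of the moment at which its call begins.
- manip.sign_off(): hands the job in; it is judged then, once.
The state is a dict: "t": time; "q": joint angles; "qd": joint speeds; "tau": joint torques, N m; "tcp_pos": TCP position; "tool_rot": TCP orientation; "force": force on the tool from outside, world axes, zero at the start; "ft_torque": the same for the moment, N m; "finger_gap": opening from 0.0 (shut) to 1.0 (fully open); "gripper_force": force on a finger pad.
Only numpy, scipy, OpenCV 4.12 (cv2) and the standard library are available. Lean on these libraries where they do the work, as an engineer would, in place of code of your own. Each camera call takes 0.05 s, during which the arm holds its last target. There are 200 camera calls.

## Working session

There is one attempt and no reset: what is moved stays moved. The work goes in short steps, Python scripts to look and compute and a tool call to move; the robot and the scene stay as the last step left them, time stands still between calls to the robot, and variables do not carry over. Pictures are saved under pics/ and viewed, at most 10 in all, crops included, and the job is handed in when it is done.

Besides the shell and the picture viewer there is one more tool, called as name(argument=value, ...) on one line, values as JSON. drive_tool: Moves the arm, as the interface text tells. Its arguments: {"type":"object","properties":{"plan":{"type":"array"},"newtons":{"type":"number"}},"required":["plan"]}

```bash
ls; mkdir -p pics
cat > h.py <<'E'
import numpy as np, cv2, sys
sys.path.insert(0,'.')
from station import manip
def snap(n):
    s=manip.snapshot(n); np.savez(f'pics/{n}.npz',**s); return s
def cloud(s):
    h,w=s['z_map'].shape; f=h/2/np.tan(np.radians(s['fov_y'])/2)
    v,u=np.mgrid[:h,:w].astype(float)
    xd=(u-s['cx'])/f; yd=(v-s['cy'])/f
    x,y=xd.copy(),yd.copy()
    for _ in range(15):
        k=1+s['k1']*(x*x+y*y); x=xd/k; y=yd/k
    z=s['z_map']; P=np.stack([x*z,-y*z,-z,np.ones_like(z)],-1)
    W=(P@np.array(s['extrinsics']).T)[...,:3]; W[z==0]=np.nan
    return W
E
python3 - <<'E'
from h import *
print(manip.finger_overhang, manip.sense())
for n in ('top','scene'):
    s=snap(n); print(n,s['fov_y'],s['cx'],s['cy'],s['k1'],np.round(s['extrinsics'],3).tolist(),(s['z_map']==0).mean())
    cv2.imwrite(f'pics/{n}0.png',cv2.resize(s['image'][:,:,::-1],(800,600),interpolation=cv2.INTER_CUBIC))
E
```

```text
pics
0.014 {'t': 0.0, 'q': array([ 1.15951015e+00,  5.28441652e-01,  1.43389502e+00, -5.90078301e-05,
        1.18136814e+00, -1.78514338e-01]), 'qd': array([ 0.00138796, -0.00061112,  0.00085131, -0.00087355, -0.00103496,
        0.00038473]), 'tau': array([-7.82553307e-04, -4.42352986e+01, -1.78023201e+01, -1.21314856e-04,
        8.24723917e-03,  1.09750025e-05]), 'tcp_pos': array([0.14389307, 0.60751615, 0.24435094]), 'tool_rot': array([ 1.16112126e-01,  9.93235550e-01, -1.01842179e-03, -2.80839110e-04]), 'force': array([-0.30706097, -0.03340721,  0.47697289]), 'ft_torque': array([-0.01341804, -0.00664711, -0.05034111]), 'gripper_force': 0.0, 'finger_gap': 0.9978411191034754}
top 46.30982726317156 276.3224977988706 206.2031008494928 0.027630707112350175 [[-0.025, 0.999, -0.047, 0.543], [-1.0, -0.024, 0.005, -0.01], [0.003, 0.048, 0.999, 1.42], [0.0, 0.0, 0.0, 1.0]] 0.0038392857142857144
scene 44.82018298211881 284.93613502844096 219.12593697657985 0.011378975278726009 [[-0.016, -0.848, 0.529, 1.419], [1.0, -0.009, 0.016, 0.014], [-0.009, 0.53, 0.848, 1.434], [0.0, 0.0, 0.0, 1.0]] 0.004204931972789116
```

View pics/top0.png

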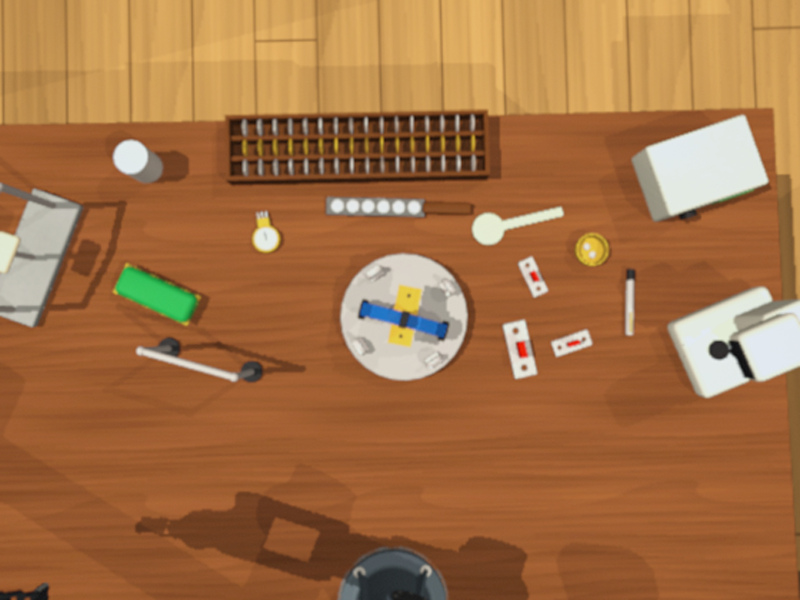

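View pics/scene0.png

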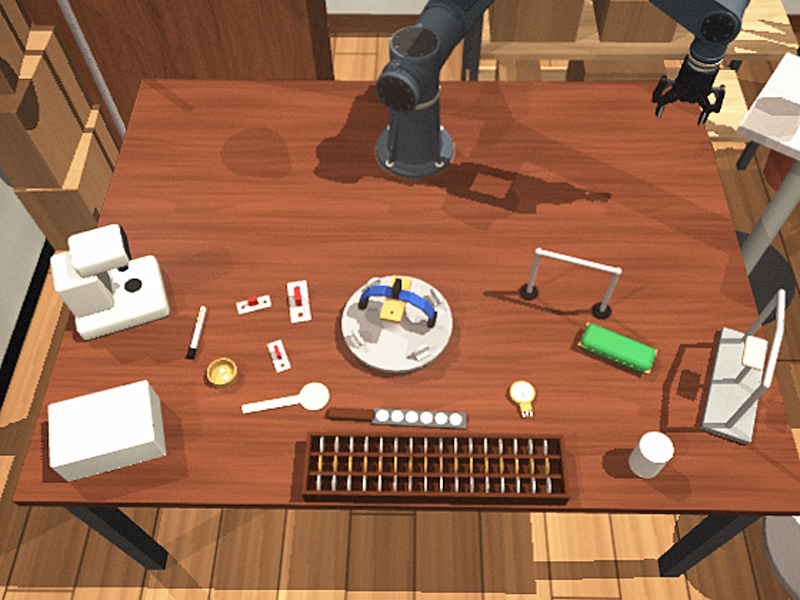

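The top view (800x600 scale) shows the headband's grip block at (403,320) on the turntable centred at (404,317). The largest cover is at (520,348) with its red rib, and the bar runs from (140,350) to (236,378). The scene view agrees: the cover is at (299,300) and the bar runs from (538,251) to (619,271).

```bash
cat > m.py <<'E'
from h import *
def rep(name,P,extra=''):
    P=P[~np.isnan(P).any(1)]
    if len(P)<5: print(name,'few',len(P)); return
    r=cv2.minAreaRect((P[:,:2]*1000).astype(np.float32))
    print(name,len(P),'med',np.round(np.median(P,0)*1000,1),'z5/95',np.round(np.percentile(P[:,2],[5,95])*1000,1),'rect c',np.round(r[0],1),'sz',np.round(r[1],1),'ang',round(r[2],1))
def meas(n):
    s=dict(np.load(f'pics/{n}.npz')); W=cloud(s); im=s['image']; H=cv2.cvtColor(im,cv2.COLOR_RGB2HSV).astype(int)
    h,sa,v=H[...,0],H[...,1],H[...,2]; x,y,z=W[...,0],W[...,1],W[...,2]
    print('==',n,'table z',np.nanmedian(z[(abs(x-.3)<.05)&(abs(y)<.3)])*1000)
    blue=(h>105)&(h<125)&(sa>120)&(z>.05); rep('blue',W[blue])
    rep('crown',W[blue&(z>.128)])
    bc=np.nanmedian(W[blue],0); near=(np.hypot(x-bc[0],y-bc[1])<.15)
    rep('block',W[(v<70)&near&(z>.15)])
    br=(h>18)&(h<32)&(sa>130)&near&(z>.115)&(z<.145); rep('brass',W[br])
    rep('disc',W[near&(z>.025)&(z<.045)])
    for sx in (-1,1):
        pass
    red=((h<4)|(h>176))&(sa>190)&(v>130)&(z>.012)&(z<.06)
    k,lab,st,ce=cv2.connectedComponentsWithStats(red.astype(np.uint8))
    for i in range(1,k):
        if st[i,4]>20:
            rep('rib%d'%i+str(ce[i]),W[lab==i])
            c=np.nanmedian(W[lab==i],0); pl=(sa<60)&(v>120)&(np.hypot(x-c[0],y-c[1])<.075)&(z<.02)
            k2,l2,s2,_=cv2.connectedComponentsWithStats(pl.astype(np.uint8)); 
            if k2>1: rep('  plate',W[l2==1+s2[1:,4].argmax()])
    bar=(z>.14)&(z<.18)&(x>.3)&(x<.65)&(y>.2)&(y<.6); rep('bar',W[bar])
    B=W[bar]
    if len(B):
        p=B[:,:2]; l=cv2.fitLine((p*1000).astype(np.float32),cv2.DIST_L2,0,.01,.01).ravel(); d=l[:2]; t=(p*1000-l[2:])@d
        print('  bar line dir',d,'ends',l[2:]+d*t.min(),l[2:]+d*t.max())
for n in ('top','scene'): meas(n)
E
python3 m.py
```

```text
== top table z -0.8613516891554651
blue 291 med [556.4 -45.4 124. ] z5/95 [ 90.3 141.6] rect c [559.5 -30.2] sz [166.5  29.1] ang 73.6
crown 134 med [556.9 -43.  136.9] z5/95 [129.3 166.9] rect c [558.8 -32.7] sz [108.5  23.2] ang 72.9
block 31 med [559.6 -31.7 171.2] z5/95 [167.9 175.4] rect c [559.5 -31. ] sz [ 8.2 22.8] ang 74.6
brass 440 med [581.  -33.6 129.3] z5/95 [125.1 133.9] rect c [566.1 -32.9] sz [ 42.9 105.7] ang 77.8
disc 4608 med [565.8 -31.4  34.3] z5/95 [29.4 39.8] rect c [566.4 -33.2] sz [246.7 246.6] ang 88.8
rib3[364.6875  244.09375] 32 med [ 496.8 -261.7   35.5] z5/95 [29.5 42.9] rect c [ 495.9 -262.7] sz [26.5 10.9] ang 11.5
  plate 528 med [ 496.1 -262.4    3. ] z5/95 [-2.3  7.9] rect c [ 495.6 -265.4] sz [112.7  47.2] ang 11.1
bar 365 med [488.5 356.6 164.5] z5/95 [159.2 168.9] rect c [489.5 357.1] sz [186.8  13.5] ang 73.1
  bar line dir [0.29184127 0.95646673] ends [462.29247138 267.70187953] [516.82208931 446.41466354]
== scene table z -0.2939887684341169
blue 358 med [560.9 -10.2 131.7] z5/95 [ 98.9 312.3] rect c [368.  286.3] sz [130.6 869.4] ang 31.2
crown 216 med [557.4 -17.9 137.3] z5/95 [128.8 339.6] rect c [353.  286.2] sz [101.2 853.8] ang 31.6
block 50 med [566.3 -33.7 167.7] z5/95 [153.5 175.9] rect c [560.7 -32.4] sz [10.9 33.4] ang 73.5
brass 54 med [574.3 -25.1 130.5] z5/95 [124.8 135.8] rect c [567.  -33.9] sz [ 40.2 112.3] ang 78.6
disc 2859 med [597.2 -37.5  34.5] z5/95 [29.  40.6] rect c [569.2 -36.3] sz [247.6 246.9] ang 33.2
bar 279 med [491.7 357.  162.6] z5/95 [149.3 169.1] rect c [489.4 354.8] sz [189.3  21.7] ang 72.4
  bar line dir [0.28650612 0.9580784 ] ends [464.33276198 263.55249754] [518.58749545 444.98069196]
```

Run:
```python
from h import *
def crop(n,u,v,w,h,k): 
    im=np.load(f'pics/{n}.npz')['image'][v:v+h,u:u+w,::-1]; return cv2.resize(im,None,fx=k,fy=k,interpolation=cv2.INTER_CUBIC)
a=crop('top',240,190,80,60,5); b=crop('top',340,215,80,60,5)
c=crop('scene',235,185,80,60,5); d=crop('scene',170,190,80,60,5)
cv2.imwrite('pics/crop1.png',np.vstack([np.hstack([a,b]),np.hstack([c,d])]))
```

```text
(no output)
```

View pics/crop1.png

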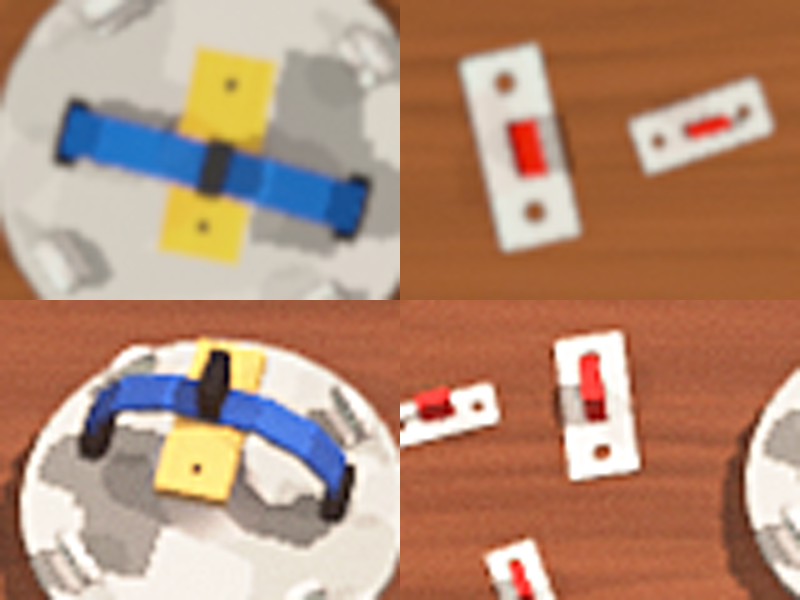

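In the crop, the threads in the top view are at (231,85) and (202,226), and the grip block is at about (218,168). The cover holes are at (505,82) and (535,211), with the rib at (528,147). In the scene view the front thread is at (197,468) and the cover holes are at (602,451) and about (590,355).

```bash
cat >> h.py <<'E'
def ray(s,u,v):
    f=s['z_map'].shape[0]/2/np.tan(np.radians(s['fov_y'])/2)
    xd,yd=(u-s['cx'])/f,(v-s['cy'])/f; x,y=xd,yd
    for _ in range(15):
        k=1+s['k1']*(x*x+y*y); x=xd/k; y=yd/k
    E=np.array(s['extrinsics']); return E[:3,3], E[:3,:3]@np.array([x,-y,-1.])
def at_z(s,u,v,z):
    o,d=ray(s,u,v); return o+d*(z-o[2])/d[2]
def tri(a,b):
    (o1,d1),(o2,d2)=a,b
    t=np.linalg.lstsq(np.stack([d1,-d2],1),o2-o1,rcond=None)[0]
    p,q=o1+t[0]*d1,o2+t[1]*d2; return (p+q)/2, np.linalg.norm(p-q)
def psi(quat):
    from scipy.spatial.transform import Rotation as R
    y=R.from_quat(quat).as_matrix()[:,1]; return np.degrees(np.arctan2(y[1],y[0]))
def to(p,ang=None):
    "tool shift (mm) and turn (deg) from measured pose to target p (mm)"
    from scipy.spatial.transform import Rotation as R
    s=manip.sense(); M=R.from_quat(s['tool_rot']).as_matrix()
    d=M.T@(np.array(p)/1000-s['tcp_pos']); a=psi(s['tool_rot'])
    print('t',round(s['t'],2),'tcp',np.round(s['tcp_pos']*1000,1),'psi',round(a,1),'tilt',np.round(np.degrees(M[:2,2]),2),'shift mm',np.round(d*1000,1),'turn z',None if ang is None else round((a-ang+180)%360-180,1),'gap',round(s['finger_gap'],3),'Fg',round(s['gripper_force'],1),'F',np.round(s['force'],1))
E
python3 - <<'E'
from h import *
T=dict(np.load('pics/top.npz')); S=dict(np.load('pics/scene.npz'))
g=lambda u0,v0,X,Y:(u0+(X+.5)/5-.5, v0+(Y+.5)/5-.5)
mm=lambda p:np.round(p*1000,1)
ta,tb=g(240,190,231,85),g(240,190,202,226)
print('threads top',mm(at_z(T,*ta,.13)),mm(at_z(T,*tb,.13)), 'mid',mm((at_z(T,*ta,.13)+at_z(T,*tb,.13))/2))
far=g(235,185,197,168); print('thread scene',mm(at_z(S,*far,.13)))
for t in (ta,tb):
    p,e=tri(ray(T,*t),ray(S,*far)); print(' tri',mm(p),mm(e))
ha,hb=g(340,215,105,82),g(340,215,135,211)
h1,h2=g(170,190,202,151),g(170,190,191,55)
A,B=at_z(T,*ha,.004),at_z(T,*hb,.004); print('holes top',mm(A),mm(B),'mid',mm((A+B)/2),np.degrees(np.arctan2(*(A-B)[1::-1])))
print('holes scene',mm(at_z(S,*h1,.004)),mm(at_z(S,*h2,.004)))
for t in (ha,hb):
    for k in (h1,h2):
        p,e=tri(ray(T,*t),ray(S,*k)); print(' tri',mm(p),mm(e))
blt=g(240,190,218,168); bls=g(235,185,219,57) # block top
print('block top',mm(at_z(T,*blt,.172)),'scene',mm(at_z(S,*bls,.172)))
p=[g(240,190,72,130),g(240,190,356,205)]; P=[at_z(T,*q,.08) for q in p]; print('pads',mm(P[0]),mm(P[1]),mm((P[0]+P[1])/2),np.degrees(np.arctan2(*(P[0]-P[1])[1::-1])))
to((560,-31,260),74)
E
```

```text
threads top [603.  -41.1 130. ] [529.3 -24.  130. ] mid [566.1 -32.5 130. ]
thread scene [601.7 -43.  130. ]
 tri [602.9 -42.  132. ] 1.9
 tri [528.7 -36.7  14.3] 22.9
holes top [ 533.2 -257.7    4. ] [ 458.9 -272.4    4. ] mid [ 496. -265.    4.] 11.209515022517223
holes scene [ 531.2 -260.4    4. ] [ 454.6 -275.1    4. ]
 tri [ 533.3 -258.5    7.2] 2.7
 tri [ 534.3 -244.2  121.5] 14.0
 tri [ 451.2 -290.6 -124. ] 10.9
 tri [ 459.3 -272.4   10.7] 2.5
block top [559.  -32.4 172. ] scene [549.1 -30.1 172. ]
pads [582.8  45.1  80. ] [ 538.1 -108.8   80. ] [560.5 -31.8  80. ] 73.81175885444947
t 0.1 tcp [143.9 607.6 244.4] psi 76.7 tilt [-0.05 -0.1 ] shift mm [-552.2 -525.4  -14.8] turn z 2.7 gap 0.992 Fg 0.0 F [0.2 0.1 0.4]
```

drive_tool(plan=[[-0.028,-0.026,0,0,0,0.27,0.2],[-0.028,-0.026,0,0,0,0.27,0.2],[-0.028,-0.026,0,0,0,0.27,0.2],[-0.028,-0.026,0,0,0,0.27,0.2],[-0.028,-0.026,0,0,0,0.27,0.2],[-0.028,-0.026,0,0,0,0.27,0.2],[-0.028,-0.026,0,0,0,0.27,0.2],[-0.028,-0.026,0,0,0,0.27,0.2],[-0.028,-0.026,0,0,0,0.27,0.2],[-0.028,-0.026,0,0,0,0.27,0.2]], newtons=60)

```text
t: 1.1
tcp_pos: [0.3502, 0.2847, 0.2452]
tool_rot: [0.139, 0.99, -0.0, -0.0]
force: [-0.0, 0.0, 0.3]
finger_gap: 0.601
gripper_force: 0.0
```

drive_tool(plan=[[-0.028,-0.026,0,0,0,0,0.2],[-0.028,-0.026,0,0,0,0,0.2],[-0.028,-0.026,0,0,0,0,0.2],[-0.028,-0.026,0,0,0,0,0.2],[-0.028,-0.026,0,0,0,0,0.2],[-0.028,-0.026,0,0,0,0,0.2],[-0.028,-0.026,0,0,0,0,0.2],[-0.028,-0.026,0,0,0,0,0.2],[-0.012,-0.012,0,0,0,0,0.2],[0,0,0,0,0,0,0.2]])

```text
t: 2.1
tcp_pos: [0.5168, 0.0078, 0.245]
tool_rot: [0.141, 0.99, -0.0, 0.0]
force: [0.3, 0.5, -0.2]
finger_gap: 0.6
gripper_force: 0.0
```

```bash
python3 -c "
from h import *
to((560,-32,158),73.8)"
```

```text
t 2.1 tcp [516.8   7.8 245. ] psi 73.8 tilt [ 0.01 -0.  ] shift mm [-52.6 -26.1  87. ] turn z -0.0 gap 0.6 Fg 0.0 F [ 0.3  0.5 -0.2]
```

drive_tool(plan=[[-0.026,-0.013,0,0,0,0,0.2],[-0.0266,-0.0131,0,0,0,0,0.2],[0,0,0.02,0,0,0,0.2],[0,0,0.02,0,0,0,0.2],[0,0,0.02,0,0,0,0.2],[0,0,0.015,0,0,0,0.2],[0,0,0.012,0,0,0,0.2],[0,0,0,0,0,0,0.2],[0,0,0,0,0,0,0.2]])

```text
t: 3.0
tcp_pos: [0.559, -0.0293, 0.1585]
tool_rot: [0.139, 0.99, 0.0, -0.0]
force: [0.2, -0.0, 1.0]
finger_gap: 0.601
gripper_force: 0.0
```

Run:
```python
from h import *
to((560,-32,158),73.8)
s=snap('scene'); t=snap('top')
k=lambda i:cv2.resize(i[185:265,225:325,::-1],(400,320),interpolation=cv2.INTER_CUBIC)
cv2.imwrite('pics/g1.png',np.hstack([k(s['image']),k(t['image'])]))
```

```text
t 3.0 tcp [559.  -29.3 158.5] psi 74.0 tilt [-0.02  0.02] shift mm [-1.7 -2.3  0.5] turn z 0.2 gap 0.601 Fg 0.0 F [ 0.2 -0.   1. ]
```

View pics/g1.png

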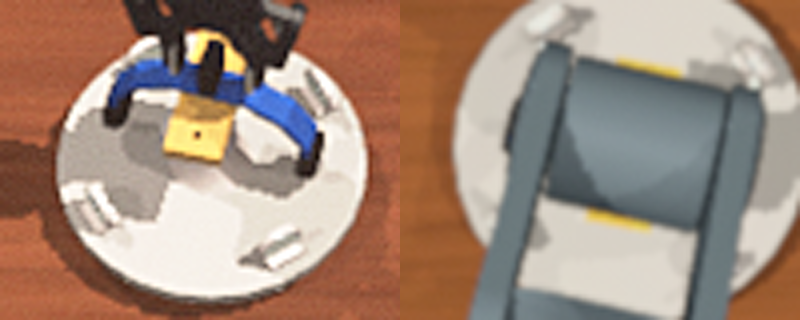

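The fingers straddle the black block, at about (212,68) in the left half, with the crown clear below.

drive_tool(plan=[[-0.0017,-0.0023,-0.001,0,0,0,0.2],[0,0,0,0,0,0,-0.4],[0,0,0,0,0,0,-1],[0,0,0,0,0,0,-1],[0,0,0,0,0,0,-1],[0,0,0,0,0,0,-1],[0,0,0,0,0,0,-1]], newtons=50)

```text
t: 3.8
tcp_pos: [0.5605, -0.033, 0.1597]
tool_rot: [0.139, 0.99, -0.0, 0.0]
force: [-0.7, -1.1, 5.3]
finger_gap: 0.155
gripper_force: 49.5
```

drive_tool(plan=[[0,0,-0.002,0,0,0,-1],[0,0,-0.004,0,0,0,-1],[0,0,-0.01,0,0,0,-1],[0,0,-0.02,0,0,0,-1],[0,0,-0.02,0,0,0,-1]])

```text
t: 4.3
tcp_pos: [0.5597, -0.0326, 0.2158]
tool_rot: [0.139, 0.99, 0.0, -0.001]
force: [0.8, -0.2, -1.2]
finger_gap: 0.152
gripper_force: 48.7
```

```bash
python3 -c "
from h import *
to((490,356,290),-17)"
```

```text
t 4.3 tcp [559.7 -32.6 215.8] psi 74.0 tilt [-0.09  0.03] shift mm [174.5 354.2 -73.9] turn z 91.0 gap 0.152 Fg 48.7 F [ 0.8 -0.2 -1.2]
```

drive_tool(plan=[[0,0,-0.02,0,0,0,-1],[0,0,-0.025,0,0,0,-1],[0,0,-0.025,0,0,0,-1],[0,0,-0.014,0,0,3,-1],[0,0,0,0,0,6,-1],[0,0,0,0,0,7,-1],[0,0,0,0,0,7,-1],[0,0,0,0,0,7,-1],[0,0,0,0,0,7,-1],[0,0,0,0,0,7,-1]])

```text
t: 5.3
tcp_pos: [0.5598, -0.0326, 0.2996]
tool_rot: [0.502, 0.865, -0.0, -0.0]
force: [-0.7, 0.4, -1.6]
finger_gap: 0.154
gripper_force: 48.6
```

drive_tool(plan=[[0,0,0,0,0,7,-1],[0,0,0,0,0,7,-1],[0,0,0,0,0,7,-1],[0,0,0,0,0,7,-1],[0,0,0,0,0,7,-1],[0,0,0,0,0,7,-1],[0,0,0,0,0,4,-1],[0,0,0,0,0,1,-1],[0,0,0,0,0,0,-1],[0,0,0,0,0,0,-1]])

```text
t: 6.3
tcp_pos: [0.5601, -0.0327, 0.2995]
tool_rot: [0.804, 0.595, -0.0, -0.0]
force: [0.6, 0.6, -1.7]
finger_gap: 0.155
gripper_force: 48.6
```

Run:
```python
from h import *
to((490,356,300),-17)
for n in('top','scene'):
    s=snap(n); W=cloud(s); H=cv2.cvtColor(s['image'],cv2.COLOR_RGB2HSV).astype(int)
    x,y,z=W[...,0],W[...,1],W[...,2]
    m=(H[...,0]>18)&(H[...,0]<32)&(H[...,1]>130)&(np.hypot(x-.566,y+.033)<.1)&(z>.115)&(z<.145)
    print(n,m.sum(),cv2.minAreaRect((W[m][:,:2]*1000).astype(np.float32)))
    b=(H[...,0]>105)&(H[...,0]<125)&(H[...,1]>120)&(z>.1)&(z<.35)&(np.hypot(x-.566,y+.033)<.12)
    P=W[b]
    if len(P)>5: print('blue',len(P),np.round(np.percentile(P,[2,50,98],axis=0)*1000,1).tolist(),cv2.minAreaRect((P[:,:2]*1000).astype(np.float32)))
```

```text
t 6.3 tcp [560.1 -32.7 299.5] psi -17.0 tilt [-0.  0.] shift mm [ 351.3 -180.5   -0.5] turn z 0.0 gap 0.155 Fg 48.6 F [ 0.6  0.6 -1.7]
top 0 ((0.0, 0.0), (0.0, 0.0), 0.0)
blue 108 [[482.2, -62.1, 220.9], [497.4, -12.1, 240.3], [643.8, 7.1, 266.2]] ((563.3198852539062, -27.721080780029297), (28.52140235900879, 165.6119842529297), 72.64861297607422)
scene 51 ((569.8359375, -31.525634765625), (39.12553405761719, 110.40406799316406), 72.70277404785156)
blue 302 [[505.2, -61.6, 234.8], [604.3, -42.1, 267.0], [640.2, -4.3, 280.5]] ((564.4957885742188, -31.447906494140625), (25.203533172607422, 160.60191345214844), 72.85699462890625)
```

drive_tool(plan=[[0.01,-0.0051,0,0,0,0,-1],[0.022,-0.0113,0,0,0,0,-1],[0.022,-0.0113,0,0,0,0,-1],[0.022,-0.0113,0,0,0,0,-1],[0.022,-0.0113,0,0,0,0,-1],[0.022,-0.0113,0,0,0,0,-1],[0.022,-0.0113,0,0,0,0,-1],[0.022,-0.0113,0,0,0,0,-1],[0.022,-0.0113,0,0,0,0,-1],[0.022,-0.0113,0,0,0,0,-1]])

```text
t: 7.4
tcp_pos: [0.5182, 0.1991, 0.2993]
tool_rot: [0.804, 0.595, -0.0, -0.0]
force: [-0.1, 0.2, -2.3]
finger_gap: 0.152
gripper_force: 48.7
```

drive_tool(plan=[[0.022,-0.0113,0,0,0,0,-1],[0.022,-0.0113,0,0,0,0,-1],[0.022,-0.0113,0,0,0,0,-1],[0.022,-0.0113,0,0,0,0,-1],[0.022,-0.0113,0,0,0,0,-1],[0.022,-0.0113,0,0,0,0,-1],[0.0113,-0.0059,0,0,0,0,-1],[0,0,0,0,0,0,-1],[0,0,0,0,0,0,-1],[0,0,0,0,0,0,-1]])

```text
t: 8.4
tcp_pos: [0.4907, 0.355, 0.2992]
tool_rot: [0.804, 0.594, -0.0, 0.0]
force: [0.2, -0.4, -1.8]
finger_gap: 0.157
gripper_force: 48.7
```

Run:
```python
from h import *
to((490,356,196),-17)
s=snap('scene'); t=snap('top')
k=lambda i,u,v:cv2.resize(i[v:v+160,u:u+133,::-1],(400,480),interpolation=cv2.INTER_CUBIC)
cv2.imwrite('pics/g2.png',np.hstack([k(s['image'],340,90),k(t['image'],60,170)]))
```

```text
t 8.4 tcp [490.7 355.  299.2] psi -17.1 tilt [-0.02 -0.05] shift mm [  0.9  -0.9 103.2] turn z -0.1 gap 0.157 Fg 48.7 F [ 0.2 -0.4 -1.8]
```

View pics/g2.png

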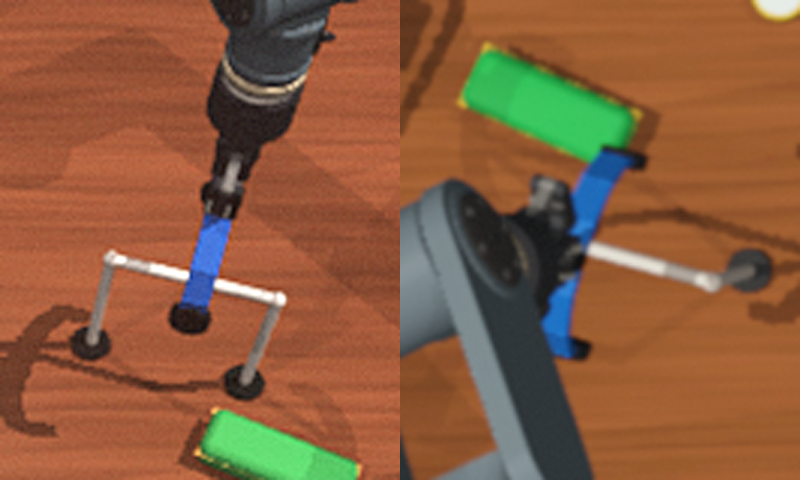

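The band's crown is over the middle of the bar and square to it, with one arm on each side. In the left half the bar runs from (110,258) to (280,298) and the band crosses at (205,275).

drive_tool(plan=[[0.0009,-0.0009,0.01,0,0,-0.1,-1],[0,0,0.02,0,0,0,-1],[0,0,0.02,0,0,0,-1],[0,0,0.02,0,0,0,-1],[0,0,0.015,0,0,0,-1],[0,0,0.01,0,0,0,-1],[0,0,0.004,0,0,0,-1],[0,0,0.001,0,0,0,-1],[0,0,0,0,0,0,-1],[0,0,0,0,0,0,-1]])

```text
t: 9.5
tcp_pos: [0.4905, 0.3573, 0.2002]
tool_rot: [0.804, 0.595, 0.001, 0.0]
force: [0.2, -0.2, -2.1]
finger_gap: 0.154
gripper_force: 48.7
```

drive_tool(plan=[[0,0,0.001,0,0,0,-1],[0,0,0.001,0,0,0,-1],[0,0,0,0,0,0,-1]])

```text
t: 9.8
tcp_pos: [0.4899, 0.3571, 0.1974]
tool_rot: [0.804, 0.595, 0.0, 0.0]
force: [-0.0, 0.6, -1.9]
finger_gap: 0.154
gripper_force: 48.7
```

drive_tool(plan=[[0,0,0.0007,0,0,0,-1],[0,0,0.0007,0,0,0,-1],[0,0,0,0,0,0,-1]])

```text
t: 10.1
tcp_pos: [0.4899, 0.3571, 0.1958]
tool_rot: [0.804, 0.595, -0.0, 0.0]
force: [-0.3, 0.3, -1.6]
finger_gap: 0.155
gripper_force: 48.7
```

drive_tool(plan=[[0,0,0.0007,0,0,0,-1],[0,0,0,0,0,0,-1]])

```text
t: 10.3
tcp_pos: [0.49, 0.3571, 0.1957]
tool_rot: [0.804, 0.595, 0.0, 0.0]
force: [-0.7, 0.2, 2.1]
finger_gap: 0.152
gripper_force: 49.3
```

drive_tool(plan=[[0,0,0,0,0,0,-0.6],[0,0,0,0,0,0,-0.4],[0,0,0,0,0,0,-0.2],[0,0,0,0,0,0,0],[0,0,0,0,0,0,0],[0,0,-0.005,0,0,0,0],[0,0,-0.01,0,0,0,0],[0,0,-0.02,0,0,0,0],[0,0,-0.03,0,0,0,0],[0,0,-0.04,0,0,0,0]])

```text
t: 11.3
tcp_pos: [0.4891, 0.3566, 0.3005]
tool_rot: [0.804, 0.595, -0.002, -0.0]
force: [0.1, -0.5, 0.3]
finger_gap: 0.501
gripper_force: 0.0
```

Run:
```python
from h import *
to((495,-265.5,300),-79)
s=snap('scene'); W=cloud(s); H=cv2.cvtColor(s['image'],cv2.COLOR_RGB2HSV).astype(int)
b=(H[...,0]>105)&(H[...,0]<125)&(H[...,1]>120)&(W[...,2]>.05)&(W[...,2]<.25)&(W[...,1]>.2)
P=W[b]; print(len(P),np.round(np.percentile(P,[2,50,98],axis=0)*1000,1).tolist(),cv2.minAreaRect((P[:,:2]*1000).astype(np.float32)))
```

```text
t 11.3 tcp [489.1 356.6 300.5] psi -16.9 tilt [-0.17 -0.08] shift mm [-593.4  187.     1.4] turn z 62.1 gap 0.501 Fg 0.0 F [ 0.1 -0.5  0.3]
275 [[432.9, 327.8, 124.2], [533.1, 347.0, 160.8], [568.7, 381.5, 175.8]] ((495.1884765625, 358.7825927734375), (24.437585830688477, 158.53062438964844), 72.95751190185547)
```

drive_tool(plan=[[-0.033,0.0104,0,0,0,0,0],[-0.033,0.0104,0,0,0,0,0],[-0.033,0.0104,0,0,0,0,0],[-0.033,0.0104,0,0,0,0,0],[-0.033,0.0104,0,0,0,0,0],[-0.033,0.0104,0,0,0,0,0],[-0.033,0.0104,0,0,0,0,0],[-0.033,0.0104,0,0,0,0,0],[-0.033,0.0104,0,0,0,0,0],[-0.033,0.0104,0,0,0,0,0]])

```text
t: 12.35
tcp_pos: [0.4934, 0.0097, 0.3012]
tool_rot: [0.804, 0.595, 0.001, 0.001]
force: [0.0, 0.4, 0.1]
finger_gap: 0.501
gripper_force: 0.0
```

drive_tool(plan=[[-0.033,0.0104,0,0,0,0,0],[-0.033,0.0104,0,0,0,0,0],[-0.033,0.0104,0,0,0,0,0],[-0.033,0.0104,0,0,0,0,0],[-0.033,0.0104,0,0,0,0,0],[-0.033,0.0104,0,0,0,0,0],[-0.033,0.0104,0,0,0,0,0],[-0.033,0.0104,0,0,0,0,0],[0,0,0,0,0,7,0],[0,0,0,0,0,7,0]])

```text
t: 13.35
tcp_pos: [0.496, -0.2673, 0.3009]
tool_rot: [0.872, 0.49, 0.0, 0.001]
force: [-0.4, 0.5, -1.1]
finger_gap: 0.499
gripper_force: 0.0
```

drive_tool(plan=[[0,0,0,0,0,8,0],[0,0,0,0,0,8,0],[0,0,0,0,0,8,0],[0,0,0,0,0,8,0],[0,0,0,0,0,8,0],[0,0,0,0,0,8,0],[0,0,0,0,0,0,0],[0,0,0,0,0,0,0]])

```text
t: 14.15
tcp_pos: [0.4961, -0.2657, 0.3008]
tool_rot: [0.995, 0.098, 0.0, 0.0]
force: [-0.4, -0.5, -0.6]
finger_gap: 0.501
gripper_force: 0.0
```

```bash
python3 - <<'E'
from h import *
to((495,-265.5,80),-78.8)
snap('scene'); snap('top')
E
python3 m.py
python3 - <<'E'
import cv2,numpy as np
s=np.load('pics/scene.npz')['image']; t=np.load('pics/top.npz')['image']
k=lambda i,u,v,w,h,W,H:cv2.resize(i[v:v+h,u:u+w,::-1],(W,H),interpolation=cv2.INTER_CUBIC)
cv2.imwrite('pics/g3.png',np.vstack([np.hstack([k(s,350,160,100,75,400,300),k(s,180,180,100,75,400,300)]),np.hstack([k(t,80,210,100,75,400,300),k(t,240,190,80,60,400,300)])]))
E
```

```text
t 14.15 tcp [ 496.1 -265.7  300.8] psi -78.8 tilt [ 0.05 -0.04] shift mm [ -1.2  -0.6 220.8] turn z 0.0 gap 0.501 Fg 0.0 F [-0.4 -0.5 -0.6]
== top table z 649.0681262009141
blue 389 med [518.1 353.6 160.8] z5/95 [126.9 177.4] rect c [490.2 362. ] sz [ 29.2 166.5] ang 73.3
crown 366 med [513.5 354.1 162.5] z5/95 [133.3 177.5] rect c [489.9 362. ] sz [ 29.  164.1] ang 74.1
block 67 med [495.6 356.5 205.9] z5/95 [185.9 209.9] rect c [496.8 359.4] sz [31.  10.9] ang 69.3
brass few 0
disc 639 med [604.2 421.7  34.5] z5/95 [27.3 39.8] rect c [528.7 384.2] sz [246.4 112.5] ang 36.1
rib2[364.55555556 243.66666667] 27 med [ 496.7 -261.    35.7] z5/95 [28.6 41.1] rect c [ 497.6 -263. ] sz [23.8 11.1] ang 11.8
  plate 427 med [ 512.6 -257.8    2.3] z5/95 [-3.2  7.8] rect c [ 495.8 -265.3] sz [112.6  47.4] ang 10.5
bar 852 med [485.3 358.9 165.4] z5/95 [147.9 176.3] rect c [489.2 355.9] sz [129.6 141.5] ang 25.2
  bar line dir [ 0.8417357  -0.53988975] ends [422.52251416 402.40934754] [551.24029286 319.84969369]
== scene table z 2.322677505782078
blue 279 med [533.2 346.4 161.1] z5/95 [126.9 175.3] rect c [494.3 359.4] sz [ 25.  160.5] ang 72.9
crown 263 med [531.  347.3 162.4] z5/95 [133.5 175.4] rect c [493.7 359.6] sz [ 25.  159.4] ang 72.9
block 95 med [498.1 356.5 199.3] z5/95 [176.6 211. ] rect c [480.1 362.6] sz [28.8 49.8] ang 72.5
brass few 0
disc 474 med [608.6 422.5  34.2] z5/95 [27.2 40. ] rect c [535.5 382.6] sz [251.9 115.9] ang 35.2
rib1[208.42857143 207.75      ] 28 med [ 506.4 -263.9   34.1] z5/95 [15.2 40.6] rect c [ 497.6 -266.4] sz [33.5  9.1] ang 11.6
  plate 301 med [ 501.8 -265.2    3.2] z5/95 [-1.9  9.5] rect c [ 493.3 -268.3] sz [118.5  45.1] ang 11.0
bar 513 med [507.3 350.2 163.2] z5/95 [145.  175.1] rect c [489.8 352.7] sz [150.7 124.4] ang 34.4
  bar line dir [0.31663933 0.948546  ] ends [473.94929391 260.03466551] [533.78624294 439.28623696]
```

View pics/g3.png

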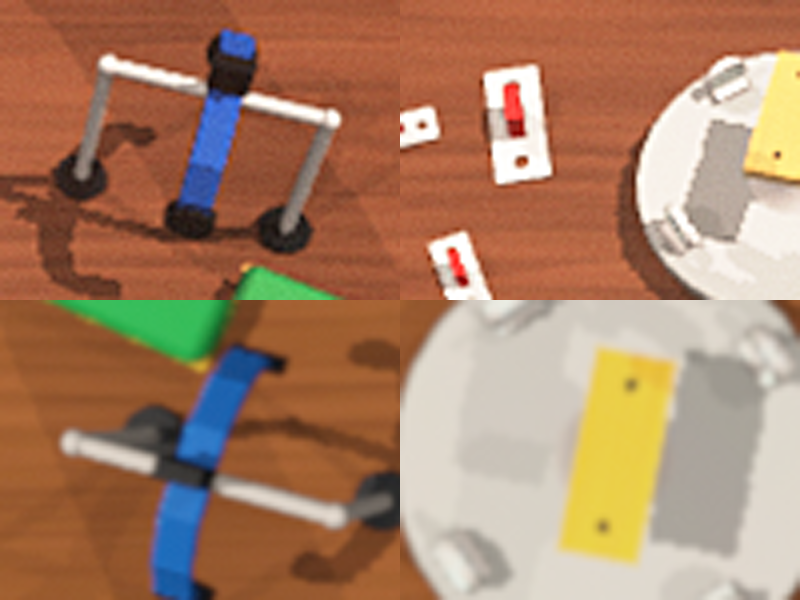

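The headband hangs astride the bar: the crown is on the bar at (225,90) in the upper left crop, with one arm on each side. The flange is now clear, with its threads at (631,384) and (603,526) in the lower right crop, and it has not turned.

drive_tool(plan=[[-0.0012,-0.0006,0.03,0,0,0,0],[0,0,0.04,0,0,0,0],[0,0,0.04,0,0,0,0],[0,0,0.04,0,0,0,0],[0,0,0.04,0,0,0,0],[0,0,0.035,0,0,0,0],[0,0,0.025,0,0,0,0],[0,0,0.01,0,0,0,0],[0,0,0.008,0,0,0,0],[0,0,0,0,0,0,0]])

```text
t: 15.25
tcp_pos: [0.4948, -0.2655, 0.0321]
tool_rot: [0.995, 0.097, -0.0, 0.0]
force: [0.2, 0.4, 1.3]
finger_gap: 0.497
gripper_force: 0.0
```

Run:
```python
from h import *
to((495,-265.5,24),-78.8)
T=dict(np.load('pics/top.npz')); S=dict(np.load('pics/scene.npz'))
for s in (T,S):
    W=cloud(s); H=cv2.cvtColor(s['image'],cv2.COLOR_RGB2HSV).astype(int)
    m=(H[...,0]>18)&(H[...,0]<32)&(H[...,1]>110)&(abs(W[...,0]-.566)<.1)&(abs(W[...,1]+.033)<.1)&(W[...,2]>.118)
    P=W[m]; print(m.sum(),np.round(np.nanmean(P,0)*1000,1),np.round(np.nanmedian(P[:,2])*1000,1),cv2.minAreaRect((P[:,:2]*1000).astype(np.float32)))
    # dark thread mouths
    g=cv2.cvtColor(s['image'],cv2.COLOR_RGB2GRAY).astype(float)
    for e in (1,-1):
        c=np.array([.5655,-.033])+e*.038*np.array([.975,-.22])
        d=np.hypot(W[...,0]-c[0],W[...,1]-c[1])
        w=np.clip(np.median(g[d<.008])-g-8,0,None)*(d<.007); v,u=np.mgrid[:420,:560]
        uu,vv=(w*u).sum()/w.sum(),(w*v).sum()/w.sum(); print('thread',e,round(uu,2),round(vv,2),np.round(at_z(s,uu,vv,.13)*1000,1))
```

```text
t 15.25 tcp [ 494.8 -265.5   32.1] psi -78.9 tilt [-0. -0.] shift mm [0.1 0.1 8.1] turn z -0.1 gap 0.497 Fg 0.0 F [0.2 0.4 1.3]
649 [566.3 -32.8 129.4] 129.5 ((566.3665771484375, -33.07850646972656), (43.434532165527344, 106.12667846679688), 77.23431396484375)
thread 1 285.79 206.5 [603.2 -41.1 130. ]
thread -1 280.13 234.87 [529.1 -24.3 130. ]
404 [566.9 -34.8 129.6] 129.6 ((565.97607421875, -35.943572998046875), (43.13814926147461, 110.43830871582031), 77.60420227050781)
thread 1 273.88 218.55 [602.9 -43.4 130. ]
thread -1 280.11 199.82 [534.4 -26.  130. ]
```

drive_tool(plan=[[0,0,0.006,0,0,0,0],[0,0,0.003,0,0,0,-0.3],[0,0,0,0,0,0,-1],[0,0,0,0,0,0,-1],[0,0,0,0,0,0,-1],[0,0,0,0,0,0,-1],[0,0,0,0,0,0,-1]], newtons=70)

```text
t: 15.95
tcp_pos: [0.495, -0.2656, 0.0238]
tool_rot: [0.995, 0.096, 0.0, 0.0]
force: [-1.2, -0.9, 5.9]
finger_gap: 0.151
gripper_force: 69.6
```

drive_tool(plan=[[0,0,-0.002,0,0,0,-1],[0,0,-0.005,0,0,0,-1],[0,0,-0.015,0,0,0,-1],[0,0,-0.025,0,0,0,-1],[0,0,0,0,0,0,-1]])

```text
t: 16.45
tcp_pos: [0.4965, -0.2666, 0.0733]
tool_rot: [0.995, 0.096, 0.002, 0.002]
force: [0.6, -0.8, -1.7]
finger_gap: 0.153
gripper_force: 68.9
```

```bash
python3 -c "
from h import *
to((566.2,-33.8,220),-102.7)"
```

```text
t 16.45 tcp [ 496.5 -266.6   73.3] psi -78.9 tilt [ 0.29 -0.24] shift mm [ 113.8 -214.4 -147.3] turn z 23.8 gap 0.153 Fg 68.9 F [ 0.6 -0.8 -1.7]
```

drive_tool(plan=[[0,0,-0.025,0,0,0,-1],[0,0,-0.03,0,0,0,-1],[0,0,-0.03,0,0,0,-1],[0,0,-0.03,0,0,4,-1],[0,0,-0.022,0,0,5,-1],[0,0,-0.01,0,0,5,-1],[0,0,0,0,0,5,-1],[0,0,0,0,0,3.8,-1],[0,0,0,0,0,1,-1],[0,0,0,0,0,0,-1]])

```text
t: 17.45
tcp_pos: [0.4943, -0.265, 0.2168]
tool_rot: [0.994, -0.11, -0.0, -0.0]
force: [0.7, -1.0, -1.8]
finger_gap: 0.15
gripper_force: 68.8
```

```bash
python3 -c "
from h import *
to((566.2,-33.8,220),-102.7)"
```

```text
t 17.45 tcp [ 494.3 -265.   216.8] psi -102.7 tilt [-0.04  0.03] shift mm [  19.3 -241.4   -3.1] turn z 0.0 gap 0.15 Fg 68.8 F [ 0.7 -1.  -1.8]
```

drive_tool(plan=[[0.0008,-0.01,0,0,0,0,-1],[0.0018,-0.022,0,0,0,0,-1],[0.0021,-0.026,0,0,0,0,-1],[0.0021,-0.026,0,0,0,0,-1],[0.0021,-0.026,0,0,0,0,-1],[0.0021,-0.026,0,0,0,0,-1],[0.0021,-0.026,0,0,0,0,-1],[0.0021,-0.026,0,0,0,0,-1],[0.0021,-0.026,0,0,0,0,-1],[0.0014,-0.018,0,0,0,0,-1]])

```text
t: 18.45
tcp_pos: [0.5641, -0.0406, 0.217]
tool_rot: [0.994, -0.11, -0.0, -0.0]
force: [-1.1, -0.7, -2.7]
finger_gap: 0.149
gripper_force: 68.8
```

drive_tool(plan=[[0.0007,-0.0094,0,0,0,0,-1],[0,0,0,0,0,0,-1],[0,0,0.01,0,0,0,-1],[0,0,0.01,0,0,0,-1],[0,0,0.01,0,0,0,-1],[0,0,0,0,0,0,-1],[0,0,0,0,0,0,-1]])

```text
t: 19.15
tcp_pos: [0.5665, -0.0346, 0.1865]
tool_rot: [0.994, -0.111, -0.001, -0.0]
force: [-0.2, -0.3, -1.5]
finger_gap: 0.149
gripper_force: 68.8
```

Run:
```python
from h import *
to((566.2,-33.8,164),-102.7)
s=snap('scene'); t=snap('top')
k=lambda i,u,v:cv2.resize(i[v:v+75,u:u+100,::-1],(800,600),interpolation=cv2.INTER_CUBIC)
cv2.imwrite('pics/g4.png',k(s['image'],225,170)); cv2.imwrite('pics/g4t.png',k(t['image'],230,180))
W=cloud(s); H=cv2.cvtColor(s['image'],cv2.COLOR_RGB2HSV).astype(int)
m=(H[...,1]<60)&(W[...,2]>.15)&(W[...,2]<.185)&(np.hypot(W[...,0]-.566,W[...,1]+.034)<.08)
P=W[m]; print(m.sum(),np.round(np.percentile(P[:,2],[5,50,95])*1000,1),cv2.minAreaRect((P[:,:2]*1000).astype(np.float32)))
A=np.c_[P[:,:2]-P[:,:2].mean(0),np.ones(len(P))]; print('plane',np.degrees(np.linalg.lstsq(A,P[:,2],rcond=None)[0][:2]))
```

```text
t 19.15 tcp [566.5 -34.6 186.5] psi -102.8 tilt [-0.08  0.02] shift mm [-0.4 -0.7 22.5] turn z -0.1 gap 0.149 Fg 68.8 F [-0.2 -0.3 -1.5]
222 [161.6 166.5 172.9] ((567.6869506835938, -36.853328704833984), (44.660003662109375, 112.71845245361328), 77.40685272216797)
plane [-0.67375094  0.33292537]
```

View pics/g4.png

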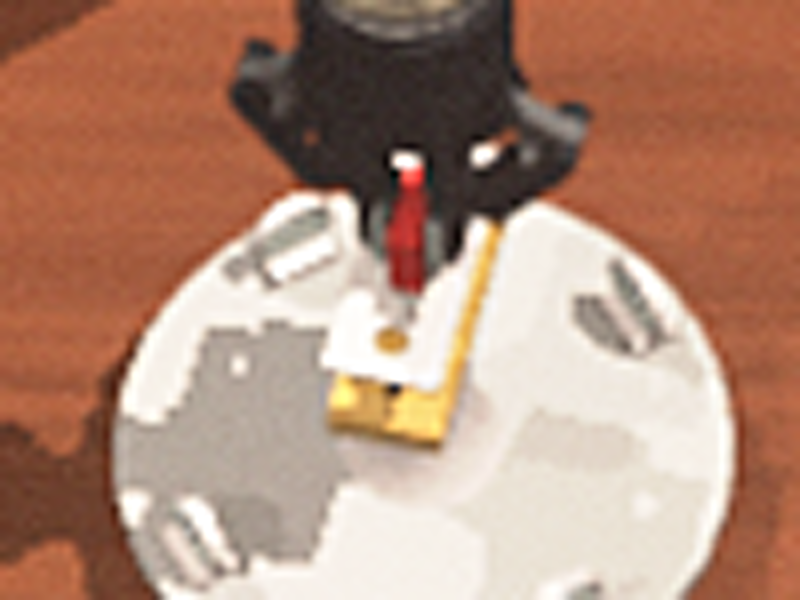

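The plate is held level over the flange. Its near hole is at (392,340) in the crop, and the thread mouth shows just below the plate's front edge at (393,388).

Run:
```python
from h import *
S=dict(np.load('pics/scene.npz'))
f=lambda X,Y:(225+(X+.5)/8-.5,170+(Y+.5)/8-.5)
print('hole',at_z(S,*f(392,340),.1667)*1000,'thread',at_z(S,*f(393,388),.13)*1000)
tcp=np.array([566.5,-34.6]); e=38*np.array([np.cos(np.radians(-12.8)),np.sin(np.radians(-12.8))]); print('hole by tcp',tcp+e)
```

```text
hole [603.22835857 -43.3013261  166.7       ] thread [601.18409719 -43.9946787  130.        ]
hole by tcp [603.55567546 -43.01884291]
```

drive_tool(plan=[[-0.0004,-0.0007,0.006,0,0,0,-1],[0,0,0.007,0,0,0,-1],[0,0,0.005,0,0,0,-1],[0,0,0.003,0,0,0,-1],[0,0,0.0013,0,0,0,-1],[0,0,0,0,0,0,-1],[0,0,0,0,0,0,-1]])

```text
t: 19.95
tcp_pos: [0.5667, -0.0334, 0.165]
tool_rot: [0.994, -0.111, 0.0, 0.0]
force: [0.4, 0.8, -2.4]
finger_gap: 0.153
gripper_force: 68.8
```

Run:
```python
from h import *
to((566.2,-33.8,164),-102.7)
s=snap('scene'); t=snap('top')
k=lambda i,u,v:cv2.resize(i[v:v+45,u:u+60,::-1],(400,300),interpolation=cv2.INTER_CUBIC)
cv2.imwrite('pics/g5.png',np.hstack([k(s['image'],250,185),k(t['image'],255,195)]))
```

```text
t 19.95 tcp [566.7 -33.4 165. ] psi -102.7 tilt [ 0.02 -0.01] shift mm [-0.4  0.5  1. ] turn z -0.0 gap 0.153 Fg 68.8 F [ 0.4  0.8 -2.4]
```

View pics/g5.png

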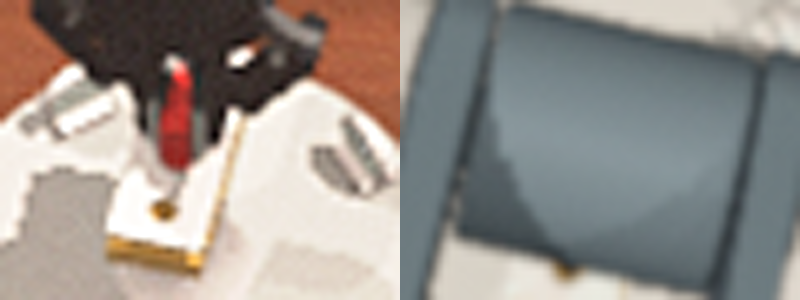

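Run:
```python
from h import *
S=dict(np.load('pics/scene.npz')); T=dict(np.load('pics/top.npz'))
im=S['image'].astype(int); H=cv2.cvtColor(S['image'],cv2.COLOR_RGB2HSV).astype(int)
# hole near pixel (250+165/6.67,185+210/6.67)
uc,vc=274.3,216.1
v,u=np.mgrid[:420,:560]; w=np.clip(H[...,1]-70,0,None)*(np.hypot(u-uc,v-vc)<3.6)
uu,vv=(w*u).sum()/w.sum(),(w*v).sum()/w.sum()
ztop=.165-.0238+.004
print('hole scene',uu,vv,at_z(S,uu,vv,ztop)*1000)
print(H[211:223,268:282,1]); 
E=np.array(T['image'])[228:242,272:288]; print(cv2.cvtColor(E,cv2.COLOR_RGB2HSV)[...,1]); print(cv2.cvtColor(E,cv2.COLOR_RGB2HSV)[...,2])
```

```text
hole scene 274.03636363636366 216.15524475524475 [603.95789246 -42.45547646 145.2       ]
[[ 20   9   0  15  44  35  32  30  29  33  28  11  13  12]
 [ 14   2   2  11  36  41  38  37  36  40  21  12  13   8]
 [  5   5   5   3  11  20  33  34  37  29  11  14  12  10]
 [  3   5   5   4   1   7  38  46  43  22  13  12  14   5]
 [  1   4   6   5  28  88 141 104  48  15  12  13  11   8]
 [  3   5   4   5  75 195 176 185  77  22  13  11   8  23]
 [  4   5   4   2  34 133 162 149  63  14  12  12   8  41]
 [  1   4   5   3   1  26  37  43  17  11  13  10   7  62]
 [  0   0   1   0   0   0   0   2  13  14  12   8  13  90]
 [ 46  24  14   3   5   0   0   4   7  10  10   1  36 129]
 [164 153 132 105  79  46  26  14   1  10   6   0  42  98]
 [155 163 157 165 167 171 148 131 101  79  39  31  87  65]]
[[ 42  41  39  37  34  36  35  33  36  35  34  34  34  34  36  36]
 [ 37  37  36  37  37  36  36  36  36  37  35  35  36  34  34  35]
 [ 41  42  42  40  39  37  34  35  35  37  38  36  36  39  35  35]
 [ 34  41  42  41  39  42  40  35  32  37  37  39  39  36  39  34]
 [  7   8  13  25  35  42  44  39
[... 876 characters left out ...]
 111 111 111 111 112 112 113]
 [105  90  81  71  66  67  75  85  99 101 103 104 107 107 107 110]
 [178 161 147 121 103  82  63  69  86  92  95  97  99 101 103 104]
 [222 214 206 192 180 152 107  69  66  78  88  93  95  94  96  97]
 [232 232 231 229 222 198 153 109  84 105 135 132 123 112 103 100]
 [232 234 234 234 231 215 186 156 142 166 193 196 190 179 163 150]
 [233 234 233 234 233 227 212 197 195 210 224 229 228 224 214 204]
 [233 233 233 234 233 233 229 225 225 230 233 234 234 233 231 226]
 [232 233 233 233 233 234 233 233 233 233 233 233 234 233 233 229]
 [228 229 230 231 231 232 233 234 233 233 233 234 234 233 232 227]
 [224 225 225 226 227 228 230 230 231 231 232 232 232 233 231 226]]
```

drive_tool(plan=[[-0.0003,0.001,0.001,0,0,0,-1],[0,0,0,0,0,0,-1],[0,0,0,0,0,0,-1],[0,0,0,0,0,0,-1],[0,0,0,0,0,0,-1]])

```text
t: 20.55
tcp_pos: [0.5661, -0.0343, 0.1639]
tool_rot: [0.994, -0.111, 0.0, 0.0]
force: [-0.2, 0.3, -2.0]
finger_gap: 0.148
gripper_force: 68.8
```

Run:
```python
from h import *
to((566.2,-34.3,164),-102.7)
S=snap('scene')
H=cv2.cvtColor(S['image'],cv2.COLOR_RGB2HSV).astype(int)
v,u=np.mgrid[:420,:560]; w=np.clip(H[...,1]-70,0,None)*(np.hypot(u-274.2,v-216.4)<3.6)
uu,vv=(w*u).sum()/w.sum(),(w*v).sum()/w.sum(); print(uu,vv,at_z(S,uu,vv,.1422)*1000)
W=cloud(S); x,y,z=W[...,0],W[...,1],W[...,2]
m=(H[...,1]<60)&(z>.135)&(z<.155)&(np.hypot(x-.566,y+.034)<.07); P=W[m]
print('plate z',m.sum(),np.nanmedian(P[:,2])); A=np.c_[P[:,:2]-P[:,:2].mean(0),np.ones(len(P))]; print('tilt deg',np.degrees(np.linalg.lstsq(A,P[:,2],rcond=None)[0][:2]))
b=(H[...,0]>105)&(H[...,0]<125)&(H[...,1]>120)&(z>.05)&(z<.25)&(y>.2); print('band',np.median(W[b],0))
cv2.imwrite('pics/end.png',cv2.resize(S['image'][...,::-1],(800,600)))
```

```text
t 20.55 tcp [566.1 -34.3 163.9] psi -102.7 tilt [ 0. -0.] shift mm [ 0.1  0.  -0.1] turn z -0.0 gap 0.148 Fg 68.8 F [-0.2  0.3 -2. ]
273.8390646492435 216.1513067400275 [602.05404201 -43.18058216 142.2       ]
plate z 200 0.14333158054251538
tilt deg [-0.73087996  0.15789374]
band [0.53442014 0.34695266 0.16154568]
```

View pics/end.png

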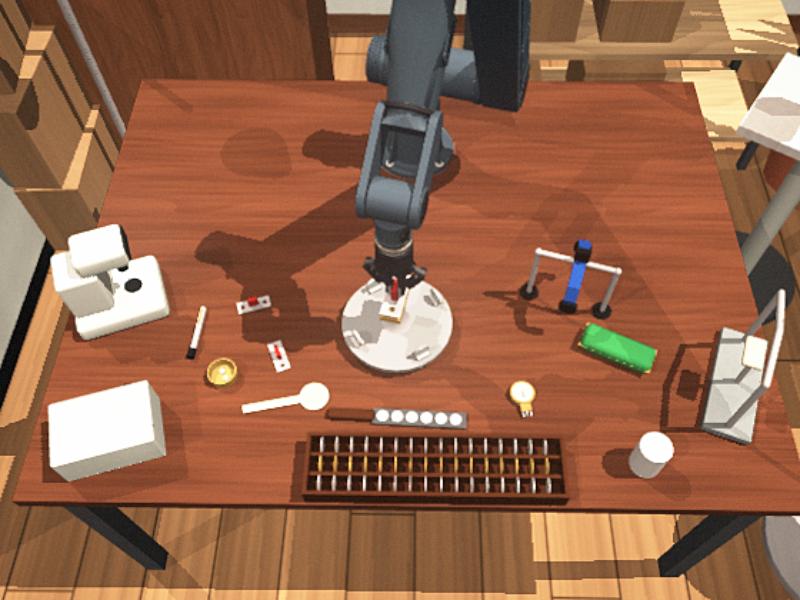

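The headband hangs on the bar at (577,275), and the plate is held over the flange at (393,305). Everything else is where it was. The measured hole-to-thread offset is within about 1 mm, so I'm handing in.

```bash
python3 -c "
from h import *
print(manip.sign_off())"
```

```text
the job is handed in; nothing more can be done
None
```

The job is handed in at about 20.6 s: the headband hangs astride the bar, and the arm holds the cover plate level about 10 mm above the flange, with the visible hole within about 1 mm of its thread (the other was mostly hidden by the gripper).

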